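# Lay out a model kit's sub-assemblies round the torso for gluing

### The job

Lay the kit's five loose sub-assemblies out round the blue torso, as the figure will go together, so that they can be glued one by one: the head beyond the neck, the hip block below the waist, the claw arm beside the shoulder with the one stout socket and the cannon arm beside the shoulder with the pair of slim ones, each flat on the mat, face up, squared to the torso with its peg in line with its socket and about a finger's width (15 mm) short of it. Set the chest plate squarely on its scribed seat in the middle of the chest, its long side along the line from waist to neck. Leave the torso where it lies, and do not shift or upset the cement and thinner bottles.

Things in the scene. Friction and masses are not known exactly. Their poses are not given: they have to be found in the camera images.
- torso: blue torso chest up on the mat (mat top z = 3 mm). 76 (x) by 64 by 40 high, loose, 120 g; flat deck on top, outlined seat 48 by 40 mid-deck. Origin mid underside, +x to neck, z up. Socket collars, mouths at: neck (round, 26 wide) x 46; waist (flat, 34 wide) x -46; stout shoulder (one, 24 wide) y 42 at x 0; slim pair (12 wide) y -42 at x 13 and -13.
- head: blue head, face up: block 40 (x) by 36, 32 high; dark visor, two white eyes, thin crest on the +x half up to 40 high; round neck peg on the -x face, tip at x -28. Grip across y (36). Origin: mid underside, z up; laid right, x and y are parallel to the torso's.
- claw_arm: blue arm with two-pronged claw, face up. Shoulder block 36 (x) by 34, 38 high, centred at x 30; forearm 26 wide (y), 28 high, x 12 to -38; claw to x -72. One stout peg (15 wide) at x 30 points to -y, tip y -25. Grip forearm across y (26) at the origin. Origin: mid underside, z up; laid right, x and y are parallel to the torso's.
- cannon_arm: blue arm with gun barrel, face up. Shoulder block 36 (x) by 34, 38 high, centred at x 30; forearm 26 wide (y), 28 high, x 12 to -38; barrel to x -72. Two slim pegs (8 wide) at x 17 and 43 point to +y, tips y 25. Grip forearm across y (26) at the origin. Origin: mid underside, z up; laid right, x and y are parallel to the torso's.
- hips: blue hip block, face up: 36 (x) by 44, 31 high; flat tongue (22 wide) on the +x face, tip at x 26; two round leg sockets on the -x face, out to x -25. Grip across y (44). Origin: mid underside, z up; laid right, x and y are parallel to the torso's.
- chest_plate: blue chest armour plate, right way up: stepped rectangle 46 (x) by 38, 15 high, flat underside, two dark round vents on top; the same either way round. Grip across y (38; the upper 5 mm is only 28). Origin: mid underside, z up; laid right, x and y are parallel to the torso's.
- cement: bystander among the parts: round glass cement bottle, 48 across, 62 high, yellow label, white cap. Origin: mid underside.
- thinner: bystander beyond the torso: square glass thinner bottle 50 by 50, 62 high, round metal lid. Origin: mid underside.
Things that resemble listed ones, but are neither listed nor needed, are in the scene too. What is shaped like the hips but green is not meant.

How it is judged:
At the end, for the whole second after the job is handed in: Each part flat, at rest, within 0.22 rad of square, peg towards its socket: gap 15 mm (+-12), sideways +-10 mm; chest plate on the deck, centred +-8 mm, either way round; torso within 15 mm of its start; neither bottle tilted 0.3 rad or moved 25 mm (x of head in the frame of torso between 0.077 and 0.101 m and y of head in the frame of torso between -0.01 and 0.01 m and z of head in the frame of torso between -0.004 and 0.004 m and angle between the x axis of each of head, hips, claw_arm, cannon_arm, chest_plate and the x axis of torso, either way round below 0.22 rad and angle between each of head, hips, claw_arm, cannon_arm, chest_plate, torso's own z axis and vertical below 0.1 rad and linear speed of each of head, hips, claw_arm, cannon_arm, chest_plate, torso below 0.02 m/s and x of torso in the frame of head below -0.04 m and x of hips in the frame of torso between -0.099 and -0.075 m and y of hips in the frame of torso between -0.01 and 0.01 m and z of hips in the frame of torso between -0.004 and 0.004 m and x of torso in the frame of hips above 0.04 m and x of claw_arm in the frame of torso between -0.04 and -0.02 m and y of claw_arm in the frame of torso between 0.07 and 0.094 m and z of claw_arm in the frame of torso between -0.004 and 0.004 m and y of torso in the frame of claw_arm below -0.04 m and x of cannon_arm in the frame of torso between -0.04 and -0.02 m and y of cannon_arm in the frame of torso between -0.094 and -0.07 m and z of cannon_arm in the frame of torso between -0.004 and 0.004 m and y of torso in the frame of cannon_arm above 0.04 m and x of chest_plate in the frame of torso between -0.008 and 0.008 m and y of chest_plate in the frame of torso between -0.008 and 0.008 m and z of chest_plate in the frame of torso between 0.036 and 0.044 m and distance of torso from where it was at the start of the episode below 0.015 m); the robot touches nothing.
It fails at once if the cement bottle is knocked over or pushed out of place (angle between cement's own z axis and vertical above 0.3 rad or distance of cement from where it was at the start of the episode above 0.025 m).
It fails at once if the thinner bottle is knocked over or pushed out of place (angle between thinner's own z axis and vertical above 0.3 rad or distance of thinner from where it was at the start of the episode above 0.025 m).
It also fails if it takes over 125 s, if anything falls off the work surface, if the arm or the gripper's body presses on something with over 40 N, if the wrist force passes 120 N, or if a joint passes its speed limit or range.

### The arm

A 6-joint arm with a two-finger parallel gripper is mounted at the origin on the work surface. World frame = base frame: x ahead of the robot, y to its left, z up, the work surface at z = 0. Lengths are in m, angles in rad, forces in N, time in s.
With the tool pointing down it reaches from about 0.15 to 0.775 m from the base axis. Payload 6.1 kg.
Tool frame: the origin (TCP) lies at the very end of the fingers, on their centre line; the grasp point (between the pads) lies 19 mm behind it (env.grip_point_offset is the distance from the TCP to the grasp point, in m); z points along the fingers, y is the line along which they close (so a half turn about z gives the same grasp; the last joint's range is limited). The gripper opens to 85 mm and grips with 20 to 120 N. Pads are 22 mm wide; open, the fingers measure 114 mm over their backs; the gripper's body (76 mm by 85 mm) begins 54 mm behind the grasp point. The pads swing forward as they close: fully open they stand 13 mm farther back than shut.
Start: joints at [1.161, 0.126, -0.04, 1.405, 0, 1.571], TCP at [0.209, 0.482, 0.231] pointing down, gripper open.
Joint ranges: [-2.72, 2.72], [-0.95, 1.95], [-1.27, 1.35], [-1.78, 2.02], [-1.46, 1.47], [-3.14, 3.14]. Speed limits (rad/s): [2.39, 2.39, 3.01, 3.14, 3.14, 3.14].

### API

Orientations are given as [roll, pitch, yaw] about the fixed x, y, z axes, in that order (R = Rz(yaw) Ry(pitch) Rx(roll)).
In Python, from cell import env gives the robot as it stands. The module is installed in compiled form; this text tells all that it offers.
- The arm moves only by the tool servo_tool, never from a script. Its argument "steps" is a list of rows, each a list of 2 entries, a list of its own where there are three numbers: the shift along the tool's x, y, z scaled (see below), then the turn about the tool's z scaled (see below). A call has 1 to 5 rows; each row shifts and turns the commanded pose from where the row before left it, along the tool's axes as they then stand; what a row does not reach is not made up. The controller multiplies each number of a shift by 0.2 m and each number of a turn by 120 degrees. A row lasts 1/12 s, in which the tool goes at most 41.7 mm and 7.16 degrees, less where a joint would pass 70% of its speed; a pose out of reach is approached as far as the arm can. A call with a number of a shift or a turn outside -1 to 1 is refused whole. A call with a gripper value outside its range is refused whole. "hand" is the finger opening in mm, from 0 to 85.4, set as the call begins (left out, the last holds). The fingers move at their own pace and stop on an object; the grip force is fixed at half the most. Time passes only in rows, so rows that do not move let the fingers close. It gives the time, the measured TCP pose, the force, the opening and the grip force at its end, in the units of the state.
- env.get_state(): the state, without advancing time (a new reading comes with each control period).
- env.camera(name): name is "side" or "top" or "wrist"; returns a dict with "frame" (420x560x3 uint8, red, green, blue), "fx", "fy", "cx", "cy" (pixels), "R" (3x3) and "t" (3): a world point X has camera coordinates R X + t. Camera axes: x right, y down, z forward; pixel columns grow to the right and rows downward; lengths in m; the calibration is good to about 2 mm. A picture is of the moment at which its call begins. There is no depth.
- env.job_done(): hands the job in; it is judged then, once.
The state is a dict: "t": time; "q": joint angles; "joint_velocities": joint speeds; "effort": joint torques, N m; "ee_pos": TCP position; "eef_rot": TCP orientation; "wrist_force": force on the tool from outside, world axes, zero at the start; "wrist_torque": the same for the moment, N m; "width": finger opening in m; "grip_force": force on a finger pad.
Only numpy, scipy, OpenCV 4.12 (cv2) and the standard library are available. Lean on these libraries where they do the work, as an engineer would, in place of code of your own. Each camera call takes 0.05 s, during which the arm holds its last target. There are 200 camera calls.

## Working session

There is one attempt and no reset: what is moved stays moved. The work goes in short steps, Python scripts to look and compute and a tool call to move; the robot and the scene stay as the last step left them, time stands still between calls to the robot, and variables do not carry over. Pictures are saved under pics/ and viewed, at most 14 in all, crops included, and the job is handed in when it is done.

Besides the shell and the picture viewer there is one more tool, called after "Call:" by a JSON object that holds its "method" and its "body", one argument or row to a line. servo_tool: Moves the arm, as the interface text tells. Its arguments: {"type":"object","properties":{"steps":{"type":"array","items":{"type":"array"}},"hand":{"type":"number"}},"required":["steps"]}

```bash
mkdir -p pics
python3 - <<'E'
from cell import env
import cv2,pickle
d={}
for n in ["top","side"]:
    c=env.camera(n); d[n]=c; cv2.imwrite(f"pics/{n}0.png",cv2.resize(c["frame"][:,:,::-1],(800,600),interpolation=cv2.INTER_CUBIC))
    print(n,c["fx"],c["fy"],c["cx"],c["cy"],c["R"],c["t"])
pickle.dump(d,open("c0.pkl","wb"))
s=env.get_state();print(s)
E
```

```text
top 441.60700938520205 441.60700938520205 286.3451336960361 213.46539965320716 [[-0.02238281 -0.99957733 -0.0185518 ]
 [-0.99403366  0.02423246 -0.10634791]
 [ 0.10675252  0.01606075 -0.9941559 ]] [0.02702141 0.48748909 1.02663884]
side 471.64925257504035 471.64925257504035 277.36987806344746 207.86311323252107 [[ 0.92020135 -0.39140459  0.00565091]
 [-0.29631363 -0.70592826 -0.64332225]
 [ 0.25578842  0.59031156 -0.76557465]] [-0.44285362  0.17237044  1.02541087]
{'t': 0.1, 'q': array([ 1.16098227e+00,  1.26369900e-01, -4.04686514e-02,  1.40542005e+00,
        6.34829700e-06,  1.57079086e+00]), 'joint_velocities': array([-0.00100256, -0.00093953,  0.00226778,  0.00144179, -0.00072947,
       -0.00014755]), 'effort': array([-2.93977464e-04, -4.36908031e+01,  3.53604233e+01,  1.37670332e-02,
       -9.86894338e-05, -5.54702311e-06]), 'ee_pos': array([0.20903654, 0.48120096, 0.23059757]), 'eef_rot': array([-3.14013038e+00, -6.35629023e-06,  2.73178406e+00]), 'wrist_force': array([-1.85123256, -0.36583768, -0.91487434]), 'wrist_torque': array([-0.02047604, -0.04196462,  0.00411977]), 'grip_force': 0.0, 'width': 0.08561854427006117}
```

View pics/top0.png

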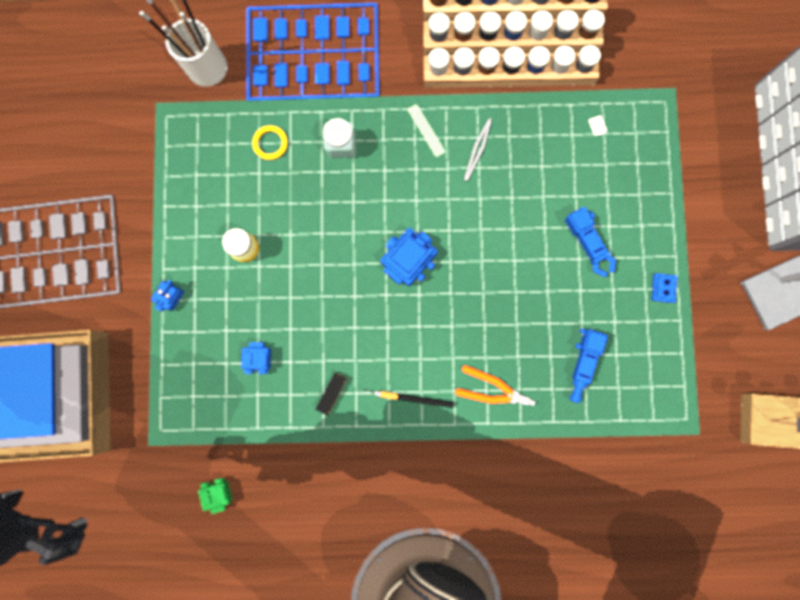

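View pics/side0.png

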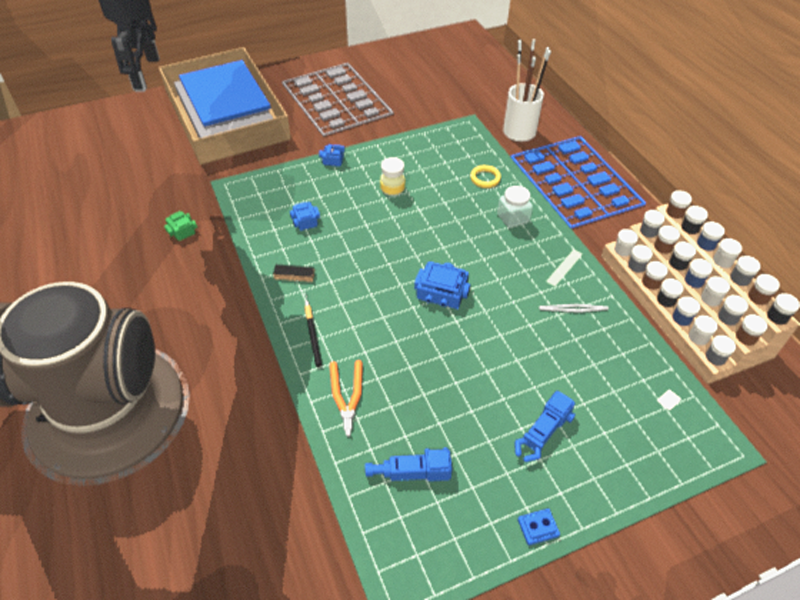

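The top view shows the torso at (408,257), head (167,295), hips (256,358), claw arm (590,240), cannon arm (588,365) and chest plate (665,288). The hips look-alike is green, at (214,496), so the blue one at (256,358) is meant. The bottles stand at (240,245) and (340,140). Next I'll enlarge each part in one mosaic.

Run:
```python
import cv2,pickle,numpy as np
d=pickle.load(open("c0.pkl","rb"))
C=dict(top=[(408,257),(167,295),(256,358),(590,240),(588,365),(665,288)],side=[(443,285),(333,155),(305,215),(546,426),(410,466),(539,526)])
for n in C:
    im=d[n]["frame"][:,:,::-1]; T=[]
    for u,v in C[n]:
        u0=int(u*.7)-33; v0=int(v*.7)-33; print(n,u0,v0)
        T.append(cv2.resize(im[max(v0,0):v0+66,u0:u0+66],(264,264),interpolation=cv2.INTER_CUBIC))
    cv2.imwrite(f"pics/m_{n}.png",np.vstack([np.hstack(T[:3]),np.hstack(T[3:])]))
```

```text
top 252 146
top 83 173
top 146 217
top 380 135
top 378 222
top 432 168
side 277 166
side 200 75
side 180 117
side 349 265
side 254 293
side 344 335
```

View pics/m_top.png

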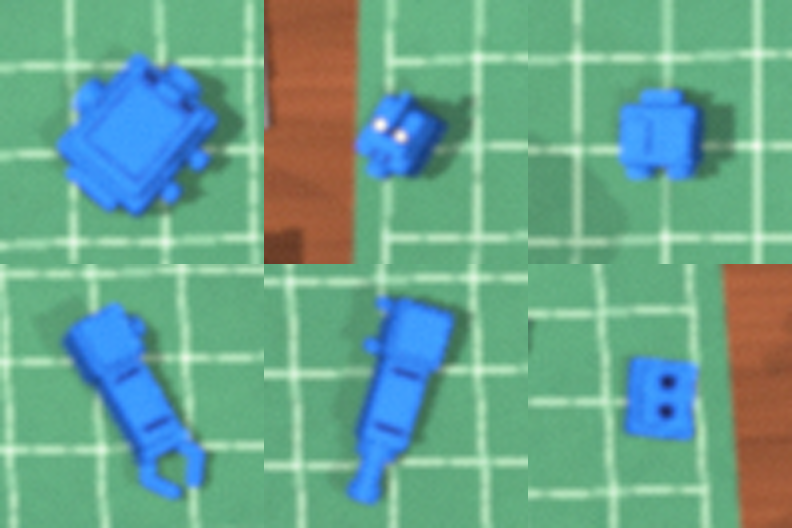

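View pics/m_side.png

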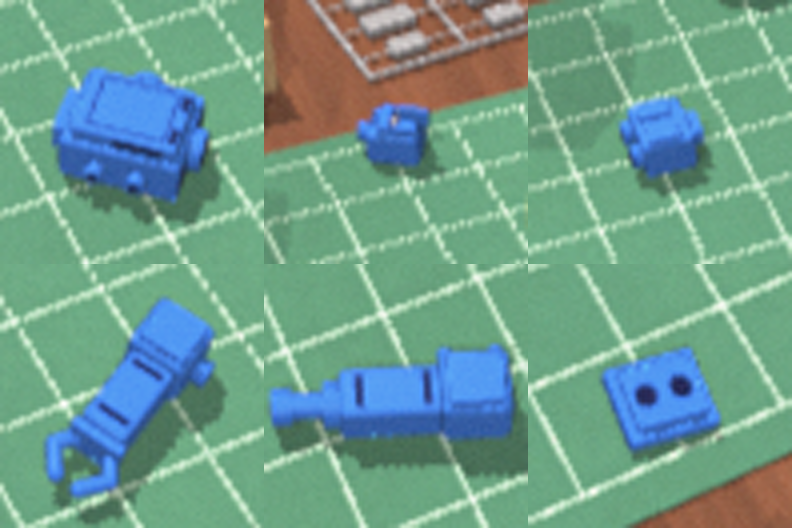

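The crops show the following:
- **Torso:** slim pair at the lower right, neck at the upper right, so yaw is about -45°.
- **Hips:** tongue points up in the image.
- **Claw arm:** peg to the right.
- **Cannon arm:** pegs to the left.
- **Chest plate:** long side vertical.
- **Head:** the direction needs a fit, then a wrist look.

I'll fit silhouettes in both views with z left free as a height check.

```bash
cat > fit.py <<'E'
import cv2,numpy as np
from scipy.optimize import minimize
def B(x0,x1,y0,y1,z0,z1): return np.array([[x,y,z] for x in(x0,x1) for y in(y0,y1) for z in(z0,z1)])/1000.
M=dict(torso=[B(-38,38,-32,32,0,40),B(38,46,-13,13,8,32),B(-46,-38,-17,17,12,28),B(-12,12,32,42,8,32),B(7,19,-42,-32,14,26),B(-19,-7,-42,-32,14,26)],
 head=[B(-20,20,-18,18,0,32),B(-28,-20,-8,8,8,24),B(0,20,-2,2,32,40)],
 claw_arm=[B(12,48,-17,17,0,38),B(-38,12,-13,13,0,28),B(22.5,37.5,-25,-17,12,27),B(-50,-38,-16,16,6,22),B(-72,-50,-20,-12,6,22),B(-72,-50,12,20,6,22)],
 cannon_arm=[B(12,48,-17,17,0,38),B(-38,12,-13,13,0,28),B(13,21,17,25,15,23),B(39,47,17,25,15,23),B(-72,-38,-7,7,7,21)],
 hips=[B(-18,18,-22,22,0,31),B(18,26,-11,11,10,20),B(-25,-18,-19,-5,8,22),B(-25,-18,5,19,8,22)],
 chest_plate=[B(-23,23,-19,19,0,10),B(-18,18,-14,14,10,15)])
S=4
def proj(c,X): 
    p=X@c["R"].T+c["t"]; return np.stack([c["fx"]*p[:,0]/p[:,2]+c["cx"],c["fy"]*p[:,1]/p[:,2]+c["cy"]],1)
def back(c,u,v,z):
    r=c["R"].T@np.array([(u-c["cx"])/c["fx"],(v-c["cy"])/c["fy"],1]); o=-c["R"].T@c["t"]
    return o+r*(z-o[2])/r[2]
def place(P,p):
    x,y,z,a=p; R=np.array([[np.cos(a),-np.sin(a),0],[np.sin(a),np.cos(a),0],[0,0,1]]); return P@R.T+[x,y,z]
def fit(name,cams,p0,hw=36,free=True):
    tg=[]
    for c in cams:
        u,v=proj(c,np.array([[p0[0],p0[1],.02]]))[0].astype(int); u0,v0=max(u-hw,0),max(v-hw,0)
        cr=cv2.resize(c["frame"][v0:v0+2*hw,u0:u0+2*hw],None,fx=S,fy=S,interpolation=cv2.INTER_CUBIC)
        h=cv2.cvtColor(cr,cv2.COLOR_RGB2HSV); m=((h[...,0]>98)&(h[...,0]<128)&(h[...,1]>110)).astype(np.uint8)
        m=cv2.morphologyEx(m,cv2.MORPH_CLOSE,np.ones((17,17))); _,lab,st,_=cv2.connectedComponentsWithStats(m)
        m=(lab==1+st[1:,4].argmax()).astype(np.float32); tg.append((c,u0,v0,cv2.GaussianBlur(m,(9,9),0)))
    def cost(q):
        p=[q[0]/1000,q[1]/1000,q[2]/1000,q[3]/50]; e=0
        for c,u0,v0,m in tg:
            r=np.zeros(m.shape,np.uint8)
            for b in M[name]:
                k=(proj(c,place(b,p))-[u0,v0]+.5)*S-.5
                cv2.fillConvexPoly(r,np.round(cv2.convexHull(k.astype(np.float32))*16).astype(np.int32),1,shift=4)
            e+=np.abs(cv2.GaussianBlur(r.astype(np.float32),(9,9),0)-m).sum()/m.sum()
        return e
    best=None; q0=np.array([p0[0]*1000,p0[1]*1000,3,p0[2]*50])
    for _ in range(3):
        s=np.vstack([q0]+[q0+v for v in np.diag([6,6,4,8])])
        r=minimize(cost,q0,method="Nelder-Mead",options=dict(initial_simplex=s,xatol=.05,fatol=1e-4,maxiter=300)); q0=r.x
    return np.r_[q0[:3],np.degrees(q0[3]/50)],r.fun
E
python3 - <<'E'
import pickle,numpy as np
from fit import *
d=pickle.load(open("c0.pkl","rb")); c=[d["top"],d["side"]]
G=dict(torso=(408,257,[-.8]),head=(167,295,np.radians([-60,-150,120,30])),hips=(256,358,[0]),claw_arm=(590,240,[.5]),cannon_arm=(588,365,[-.2]),chest_plate=(665,288,[-.05]))
for n,(u,v,As) in G.items():
    X=back(d["top"],u*.7,v*.7,.02)
    for a in As:
        p,f=fit(n,c,[X[0],X[1],a]); print(n,p.round(1),round(f,3))
for n,u,v,z in [("cement",237,242,.065),("thinner",338,131,.065)]: print(n,back(d["top"],u*.7,v*.7,z))
E
```

```text
torso [571.3  14.5   1.  -42.2] 0.167
head [518.4 428.9  -2.1 -31.6] 0.442
head [ 517.8  428.7   -1.2 -136.1] 0.571
head [515.8 427.1   2.1 134.9] 0.579
head [518.6 430.8  -2.6  40.6] 0.597
hips [407.4 273.    7.    0.5] 0.225
claw_arm [ 598.3 -289.3    3.5   27.2] 0.379
cannon_arm [ 391.4 -276.5    6.1  -19.2] 0.196
chest_plate [ 509.7 -414.8    5.8   -7.4] 0.142
cement [0.59402804 0.29360915 0.065     ]
thinner [0.77696525 0.12641747 0.065     ]
```

The fits agree with the text: mat height is 3 mm within ±4 mm and all parts are within 0.7 m of the base. The head's best yaw is -32°. I'll move above it and confirm that with the wrist camera.

Call:
{"method": "servo_tool", "body": {
  "steps": [
    [[0,0,0],0.034],
    [[0,0,0],0.034],
    [[-0.1816,0.0735,0],0],
    [[-0.1816,0.0735,0],0],
    [[-0.1816,0.0735,0],0]
  ]
}}

```text
t: 0.52
ee_pos: [0.3257, 0.4617, 0.2311]
eef_rot: [-3.141, -0.0, 2.592]
wrist_force: [-0.2, 0.8, 0.6]
width: 0.0852
grip_force: 0.0
```

Call:
{"method": "servo_tool", "body": {
  "steps": [
    [[-0.1816,0.0735,0],0],
    [[-0.1816,0.0735,0],0],
    [[-0.1816,0.0735,0],0],
    [[-0.1816,0.0735,0],0],
    [[-0.1816,0.0735,0],0]
  ]
}}

```text
t: 0.93
ee_pos: [0.5199, 0.4284, 0.2307]
eef_rot: [-3.141, -0.0, 2.589]
wrist_force: [0.7, 0.9, 0.2]
width: 0.0852
grip_force: 0.0
```

```bash
cat > plan.py <<'E'
import sys,numpy as np
from cell import env
# usage: plan.py x y z(mm) yaw(deg): turn first, then shift in the turned frame
def now():
    s=env.get_state(); return s["ee_pos"]*1000,np.degrees(s["eef_rot"]),s
if __name__=="__main__":
    p,r,s=now(); yaw=r[2]
    for i in range(1,len(sys.argv),4):
        t=np.array([float(v) for v in sys.argv[i:i+4]]); dt=-(t[3]-yaw+180)%360-180 if 0 else -((t[3]-yaw+180)%360-180)
        a=np.radians(t[3]); d=t[:3]-p; m=np.array([np.cos(a)*d[0]+np.sin(a)*d[1],np.sin(a)*d[0]-np.cos(a)*d[1],-d[2]])/200
        nt=int(np.ceil(abs(dt)/7.1)); n=max(1,int(np.ceil(np.hypot(m[0],m[1])/.2))); 
        print("turn",(dt/120).round(4),"rows",nt,"each",(dt/120/max(nt,1)).round(4),"| shift",m.round(4),"rows",n,"each xy",(m[:2]/n).round(4),"z rows",(abs(m[2])/.2).round(2)); p=t[:3];yaw=t[3]
    print(env.get_state()["ee_pos"].round(4),r.round(2),s["q"].round(3),"t",round(s["t"],2))
E
python3 plan.py 518 429 231 148.4
python3 - <<'E'
from cell import env
import cv2,pickle
c=env.camera("wrist"); pickle.dump(c,open("w1.pkl","wb")); cv2.imwrite("pics/w1.png",c["frame"][:,:,::-1]); print(c["R"],c["t"])
E
```

```text
turn -0.0004 rows 1 each -0.0004 | shift [ 0.0099 -0.0024 -0.0013] rows 1 each xy [ 0.0099 -0.0024] z rows 0.01
[0.5199 0.4284 0.2307] [-1.7996e+02 -2.0000e-02  1.4835e+02] [0.689 0.423 0.35  1.498 0.    1.241] t 0.93
[[ 5.24997772e-01  8.51103230e-01 -7.94254000e-04]
 [ 8.19290557e-01 -5.05121122e-01  2.71322015e-01]
 [ 2.30521849e-01 -1.43094178e-01 -9.62488303e-01]] [-0.63694248 -0.24471875  0.31978143]
```

View pics/w1.png

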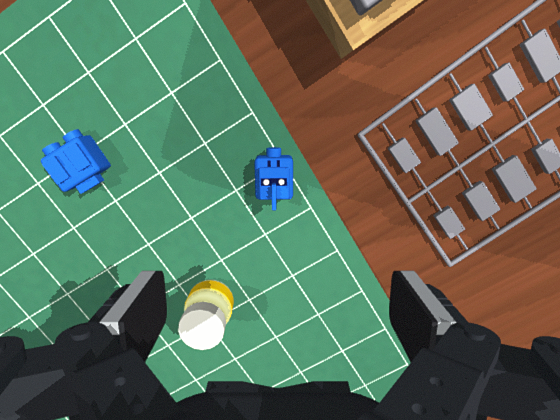

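The wrist view shows the head at (274,176), with the peg at the top (273,153) and the crest at the bottom (275,200). That makes its yaw about -32°, as fitted. The hips are at (76,162) and the cement at (207,315). I'll refit both parts with this view.

```bash
python3 - <<'E'
import pickle,numpy as np
from fit import *
d=pickle.load(open("c0.pkl","rb")); w=pickle.load(open("w1.pkl","rb")); 
for n,p0 in [("head",[.518,.429,np.radians(-31.6)]),("hips",[.407,.273,0])]:
    for cs in ([w],[d["top"],w],[d["top"],d["side"],w]): print(n,*[q.round(2) for q in fit(n,cs,p0,hw=50)])
E
python3 plan.py 518 429 20 148.4
```

```text
head [517.94 424.37 -12.81 -31.  ] 0.1
head [516.44 425.65  -2.58 -31.65] 0.32
head [516.8  425.48  -3.31 -30.58] 2.33
hips [404.56 266.44 -11.19  -1.87] 0.07
hips [406.44 274.24   2.12  -2.06] 0.18
hips [407.26 274.04   5.68  -1.7 ] 0.35
turn -0.0026 rows 1 each -0.0026 | shift [ 0.0413 -0.0102  1.0419] rows 1 each xy [ 0.0413 -0.0102] z rows 5.21
[0.5261 0.4264 0.2284] [-1.7989e+02  1.6000e-01  1.4809e+02] [ 0.683  0.43   0.355  1.496 -0.003  1.239] t 0.98
```

Call:
{"method": "servo_tool", "body": {
  "steps": [
    [[0,0,0.12],0],
    [[0,0,0.18],0],
    [[0,0,0.12],0],
    [[0,0,0.06],0],
    [[0,0,0],0]
  ],
  "hand": 65
}}

```text
t: 1.4
ee_pos: [0.5163, 0.4277, 0.1306]
eef_rot: [-3.134, -0.002, 2.589]
wrist_force: [-1.0, -0.1, -0.4]
width: 0.065
grip_force: 0.0
```

Call:
{"method": "servo_tool", "body": {
  "steps": [
    [[0,0,0],0],
    [[0,0,0],0]
  ]
}}

```text
t: 1.57
ee_pos: [0.5185, 0.4296, 0.1365]
eef_rot: [3.14, 0.0, 2.59]
wrist_force: [-0.2, -0.6, 0.7]
width: 0.0649
grip_force: 0.0
```

```bash
python3 plan.py 516.5 425.5 8 148.4
```

```text
turn -0.0003 rows 1 each -0.0003 | shift [-0.0024 -0.0227  0.6424] rows 1 each xy [-0.0024 -0.0227] z rows 3.21
[0.5185 0.4296 0.1365] [1.7993e+02 2.0000e-02 1.4837e+02] [ 0.692  0.421  0.14   1.289 -0.     1.244] t 1.57
```

Call:
{"method": "servo_tool", "body": {
  "steps": [
    [[-0.002,-0.0227,0.15],0],
    [[0,0,0.18],0],
    [[0,0,0.16],0],
    [[0,0,0.1],0],
    [[0,0,0.05],0]
  ]
}}

```text
t: 1.98
ee_pos: [0.5155, 0.4247, 0.0056]
eef_rot: [-3.14, -0.001, 2.589]
wrist_force: [0.2, -0.2, 0.3]
width: 0.065
grip_force: 0.0
```

Call:
{"method": "servo_tool", "body": {
  "steps": [
    [[0,0,0],0],
    [[0,0,0],0],
    [[0,0,0],0]
  ]
}}

```text
t: 2.23
ee_pos: [0.5175, 0.4263, 0.0099]
eef_rot: [3.138, 0.001, 2.589]
wrist_force: [-0.5, -0.3, -0.4]
width: 0.0647
grip_force: 0.0
```

Call:
{"method": "servo_tool", "body": {
  "steps": [
    [[0,0,0],0],
    [[0,0,0],0],
    [[0,0,0],0],
    [[0,0,0],0],
    [[0,0,0],0]
  ],
  "hand": 20
}}

```text
t: 2.65
ee_pos: [0.5171, 0.4259, 0.0092]
eef_rot: [3.139, 0.001, 2.589]
wrist_force: [-0.1, -0.2, 6.7]
width: 0.035
grip_force: 60.7
```

```bash
python3 plan.py 517 426 120 137.8 637.2 -45.3 120 137.8 637.2 -45.3 10 137.8
```

```text
turn 0.088 rows 2 each 0.044 | shift [ 7.000e-04  2.000e-04 -5.541e-01] rows 1 each xy [0.0007 0.0002] z rows 2.77
turn -0.0 rows 0 each -0.0 | shift [-2.0281 -1.342  -0.    ] rows 13 each xy [-0.156  -0.1032] z rows 0.0
turn -0.0 rows 0 each -0.0 | shift [0.   0.   0.55] rows 1 each xy [0. 0.] z rows 2.75
[0.5171 0.4259 0.0092] [1.7984e+02 6.0000e-02 1.4836e+02] [ 0.689  0.47  -0.071  1.026 -0.     1.241] t 2.65
```

Call:
{"method": "servo_tool", "body": {
  "steps": [
    [[0,0,-0.08],0],
    [[0,0,-0.15],0.044],
    [[0,0,-0.17],0.044],
    [[0,0,-0.15],0],
    [[-0.078,-0.0516,0],0]
  ]
}}

```text
t: 3.07
ee_pos: [0.5226, 0.4111, 0.1249]
eef_rot: [3.13, 0.001, 2.408]
wrist_force: [0.9, -0.3, 0.0]
width: 0.0347
grip_force: 59.8
```

Call:
{"method": "servo_tool", "body": {
  "steps": [
    [[-0.156,-0.1032,0],0],
    [[-0.156,-0.1032,0],0],
    [[-0.156,-0.1032,0],0],
    [[-0.156,-0.1032,0],0],
    [[-0.156,-0.1032,0],0]
  ]
}}

```text
t: 3.48
ee_pos: [0.5672, 0.2242, 0.1177]
eef_rot: [3.141, 0.0, 2.405]
wrist_force: [0.4, -0.3, -0.0]
width: 0.0346
grip_force: 59.9
```

Call:
{"method": "servo_tool", "body": {
  "steps": [
    [[-0.156,-0.1032,0],0],
    [[-0.156,-0.1032,0],0],
    [[-0.156,-0.1032,0],0],
    [[-0.156,-0.1032,0],0],
    [[-0.156,-0.1032,0],0]
  ]
}}

```text
t: 3.9
ee_pos: [0.6135, 0.0427, 0.1178]
eef_rot: [3.141, 0.0, 2.405]
wrist_force: [-0.0, -0.1, -0.6]
width: 0.0349
grip_force: 59.9
```

Call:
{"method": "servo_tool", "body": {
  "steps": [
    [[-0.156,-0.1032,0],0],
    [[-0.156,-0.1032,0],0],
    [[-0.078,-0.0516,0],0],
    [[0,0,0],0],
    [[0,0,0],0]
  ]
}}

```text
t: 4.32
ee_pos: [0.6364, -0.0472, 0.1173]
eef_rot: [3.141, -0.0, 2.403]
wrist_force: [-0.1, 0.5, -1.2]
width: 0.0346
grip_force: 59.8
```

Call:
{"method": "servo_tool", "body": {
  "steps": [
    [[0,0,0],0],
    [[0,0,0],0],
    [[0,0,0],0]
  ]
}}

```text
t: 4.57
ee_pos: [0.6362, -0.0447, 0.1175]
eef_rot: [3.141, -0.0, 2.407]
wrist_force: [0.2, -0.7, -0.7]
width: 0.0348
grip_force: 59.8
```

```bash
python3 - <<'E'
from cell import env
import cv2,pickle,numpy as np
from fit import *
c=env.camera("wrist"); pickle.dump(c,open("w2.pkl","wb")); cv2.imwrite("pics/w2.png",c["frame"][:,:,::-1])
E
python3 plan.py 637.2 -45.3 10 137.8
```

```text
turn 0.0009 rows 1 each 0.0009 | shift [-0.0052  0.0013  0.5373] rows 1 each xy [-0.0052  0.0013] z rows 2.69
[ 0.6363 -0.0448  0.1175] [179.99  -0.   137.9 ] [-0.07   0.359  0.009  1.221  0.     0.664] t 4.62
```

View pics/w2.png

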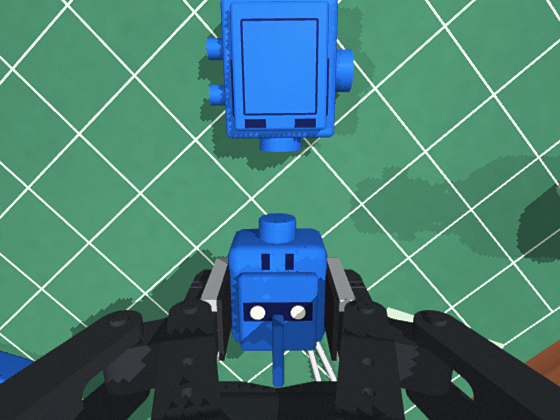

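The wrist view shows the held head's peg at (277,225) in line with the neck collar at (280,145), and the torso seat spanning (242,19) to (317,114). I'll check the torso pose from this view.

Run:
```python
import pickle
from fit import *
w=pickle.load(open("w2.pkl","rb")); d=pickle.load(open("c0.pkl","rb"))
print(back(w,280,66,.043),back(w,280,151,.012),back(w,241,108,.043)-back(w,242,20,.043),back(w,316,115,.043)-back(w,241,112,.043))
X=back(w,277,214,.118+.02); print("peg",X)
cs=[w]
for c in ([d["top"]],[d["top"],d["side"]]): print(fit("torso",c,[.571,.0145,-.737],hw=40))
```

```text
[0.57112975 0.01538253 0.043     ] [ 0.60799721 -0.01755608  0.012     ] [ 0.03191203 -0.03113631  0.        ] [0.02931515 0.0300039  0.        ]
peg [ 0.61136056 -0.02304822  0.138     ]
(array([570.24353597,  14.6498896 ,   3.11897438, -41.73531322]), np.float64(0.048070669174194336))
(array([571.07830952,  14.10432211,   1.84401417, -42.47114441]), np.float64(0.16908381879329681))
```

The torso pose holds: the seat centre is within 1 mm of the fit. Lowering the head.

Call:
{"method": "servo_tool", "body": {
  "steps": [
    [[-0.005,0.001,0.12],0],
    [[0,0,0.17],0],
    [[0,0,0.13],0],
    [[0,0,0.08],0],
    [[0,0,0.03],0]
  ]
}}

```text
t: 5.03
ee_pos: [0.6349, -0.0454, 0.009]
eef_rot: [-3.139, -0.004, 2.406]
wrist_force: [-16.2, 2.1, 32.0]
width: 0.0344
grip_force: 63.7
```

Call:
{"method": "servo_tool", "body": {
  "steps": [
    [[0,0,0.005],0],
    [[0,0,0.004],0],
    [[0,0,0],0],
    [[0,0,0],0]
  ]
}}

```text
t: 5.37
ee_pos: [0.6379, -0.0463, 0.0103]
eef_rot: [3.141, 0.001, 2.406]
wrist_force: [0.3, 0.7, -0.5]
width: 0.0347
grip_force: 59.8
```

Call:
{"method": "servo_tool", "body": {
  "steps": [
    [[0,0,0],0],
    [[0,0,0],0],
    [[0,0,0],0]
  ],
  "hand": 58
}}

```text
t: 5.62
ee_pos: [0.6375, -0.0466, 0.0098]
eef_rot: [3.141, 0.0, 2.405]
wrist_force: [0.9, -0.8, 0.2]
width: 0.0579
grip_force: 0.0
```

Call:
{"method": "servo_tool", "body": {
  "steps": [
    [[0,0,-0.06],0],
    [[0,0,-0.15],0],
    [[0,0,-0.18],0],
    [[0,0,-0.15],0],
    [[0,0,-0.03],0]
  ]
}}

```text
t: 6.03
ee_pos: [0.6399, -0.0469, 0.1308]
eef_rot: [3.136, 0.007, 2.405]
wrist_force: [0.8, -0.9, 1.2]
width: 0.0581
grip_force: 0.0
```

```bash
python3 plan.py  637 -45 120 179 407 274 120 179 407 274 7 179
```

```text
turn -0.3434 rows 6 each -0.0572 | shift [0.0145 0.0091 0.054 ] rows 1 each xy [0.0145 0.0091] z rows 0.27
turn -0.0 rows 0 each -0.0 | shift [ 1.1777  1.5747 -0.    ] rows 10 each xy [0.1178 0.1575] z rows 0.0
turn -0.0 rows 0 each -0.0 | shift [0.    0.    0.565] rows 1 each xy [0. 0.] z rows 2.82
[ 0.6399 -0.0469  0.1308] [179.68   0.41 137.79] [-0.073  0.354  0.032  1.239  0.     0.664] t 6.03
```

Call:
{"method": "servo_tool", "body": {
  "steps": [
    [[0,0,0],-0.0567],
    [[0,0,0],-0.0567],
    [[0,0,0],-0.0567],
    [[0,0,0],-0.0567],
    [[0,0,0],-0.0567]
  ],
  "hand": 68
}}

```text
t: 6.45
ee_pos: [0.6373, -0.0467, 0.1242]
eef_rot: [3.142, 0.001, 3.005]
wrist_force: [-0.0, -0.3, -0.1]
width: 0.0681
grip_force: 0.0
```

Call:
{"method": "servo_tool", "body": {
  "steps": [
    [[0.0589,0.0787,0],-0.0567],
    [[0.1178,0.1575,0],0],
    [[0.1178,0.1575,0],0],
    [[0.1178,0.1575,0],0],
    [[0.1178,0.1575,0],0]
  ]
}}

```text
t: 6.87
ee_pos: [0.5356, 0.0998, 0.1241]
eef_rot: [3.141, 0.001, 3.117]
wrist_force: [1.2, 0.7, 0.2]
width: 0.0681
grip_force: 0.0
```

Call:
{"method": "servo_tool", "body": {
  "steps": [
    [[0.1178,0.1575,0],0],
    [[0.1178,0.1575,0],0],
    [[0.1178,0.1575,0],0],
    [[0.1178,0.1575,0],0],
    [[0.1178,0.1575,0],0]
  ]
}}

```text
t: 7.28
ee_pos: [0.4215, 0.2604, 0.1244]
eef_rot: [3.141, 0.001, 3.117]
wrist_force: [0.8, 0.4, 0.2]
width: 0.0682
grip_force: 0.0
```

Call:
{"method": "servo_tool", "body": {
  "steps": [
    [[0.0589,0.0787,0],0],
    [[0,0,0.05],0],
    [[0,0,0],0],
    [[0,0,0],0]
  ]
}}

```text
t: 7.62
ee_pos: [0.4111, 0.2747, 0.1133]
eef_rot: [-3.141, -0.0, 3.118]
wrist_force: [-0.2, 0.3, -0.3]
width: 0.0682
grip_force: 0.0
```

```bash
python3 plan.py  407 273.5 8 178.5
```

```text
turn 0.0011 rows 1 each 0.0011 | shift [ 0.0205 -0.0064  0.5265] rows 1 each xy [ 0.0205 -0.0064] z rows 2.63
[0.4111 0.2747 0.1133] [-1.7995e+02 -3.0000e-02  1.7863e+02] [ 0.589  0.097 -0.333  1.142 -0.     0.613] t 7.62
```

Call:
{"method": "servo_tool", "body": {
  "steps": [
    [[0.0205,-0.006,0.13],0],
    [[0,0,0.17],0],
    [[0,0,0.12],0],
    [[0,0,0.07],0],
    [[0,0,0.03],0]
  ]
}}

```text
t: 8.03
ee_pos: [0.4066, 0.272, 0.0073]
eef_rot: [-3.139, -0.003, 3.115]
wrist_force: [-0.3, 0.0, -0.6]
width: 0.0681
grip_force: 0.0
```

Call:
{"method": "servo_tool", "body": {
  "steps": [
    [[0,0,0],0],
    [[0,0,0],0],
    [[0,0,0],0]
  ]
}}

```text
t: 8.28
ee_pos: [0.4084, 0.2743, 0.0108]
eef_rot: [3.14, 0.002, 3.117]
wrist_force: [0.3, -0.3, 0.8]
width: 0.0676
grip_force: 0.0
```

Call:
{"method": "servo_tool", "body": {
  "steps": [
    [[0,0,0],0],
    [[0,0,0],0],
    [[0,0,0],0],
    [[0,0,0],0],
    [[0,0,0],0]
  ],
  "hand": 28
}}

```text
t: 8.7
ee_pos: [0.4081, 0.2747, 0.0108]
eef_rot: [3.14, 0.002, 3.118]
wrist_force: [-0.6, -0.3, 5.1]
width: 0.0428
grip_force: 62.2
```

```bash
python3 -c "
import numpy as np
a=np.radians(-42.3);R=np.array([[np.cos(a),-np.sin(a)],[np.sin(a),np.cos(a)]])
for n,p in dict(head=(89,0),hips=(-87,0),claw=(-30,82),cannon=(-30,-82)).items(): print(n,R@p+[571,14.8])"
python3 plan.py 407 273.5 65 137.7 506.7 73.4 65 137.7 506.7 73.4 9 137.7
```

```text
head [636.82716745 -45.0981137 ]
hips [506.65209474  73.35208868]
claw [603.99809326  95.64012519]
cannon [493.62404104 -25.65937438]
turn 0.3411 rows 6 each 0.0568 | shift [ 2.000e-04 -8.100e-03 -2.708e-01] rows 1 each xy [ 0.0002 -0.0081] z rows 1.35
turn -0.0 rows 0 each -0.0 | shift [-1.0421 -0.4045 -0.    ] rows 6 each xy [-0.1737 -0.0674] z rows 0.0
turn -0.0 rows 0 each -0.0 | shift [0.   0.   0.28] rows 1 each xy [0. 0.] z rows 1.4
[0.4081 0.2747 0.0108] [1.7993e+02 1.3000e-01 1.7863e+02] [ 0.593  0.161 -0.498  0.909 -0.     0.617] t 8.7
```

Call:
{"method": "servo_tool", "body": {
  "steps": [
    [[0,0,-0.08],0],
    [[0,0,-0.12],0.0568],
    [[0,0,-0.07],0.0568],
    [[0,0,0],0.0568],
    [[0,0,0],0.0568]
  ]
}}

```text
t: 9.12
ee_pos: [0.4079, 0.2747, 0.065]
eef_rot: [3.139, 0.001, 2.636]
wrist_force: [-1.1, -0.6, -0.0]
width: 0.0433
grip_force: 61.3
```

Call:
{"method": "servo_tool", "body": {
  "steps": [
    [[0,0,0],0.0568],
    [[-0.0868,-0.0405,0],0.0568],
    [[-0.1737,-0.0674,0],0],
    [[-0.1737,-0.0674,0],0],
    [[-0.1737,-0.0674,0],0]
  ]
}}

```text
t: 9.53
ee_pos: [0.4669, 0.1565, 0.0639]
eef_rot: [3.141, 0.0, 2.406]
wrist_force: [0.2, 0.4, 0.5]
width: 0.0428
grip_force: 61.3
```

Call:
{"method": "servo_tool", "body": {
  "steps": [
    [[-0.1737,-0.0674,0],0],
    [[-0.1737,-0.0674,0],0],
    [[-0.0868,-0.0337,0],0],
    [[0,0,0],0],
    [[0,0,0],0]
  ]
}}

```text
t: 9.95
ee_pos: [0.5083, 0.0733, 0.0635]
eef_rot: [3.141, -0.0, 2.402]
wrist_force: [0.6, 0.1, -1.1]
width: 0.0429
grip_force: 61.3
```

Call:
{"method": "servo_tool", "body": {
  "steps": [
    [[0,0,0.05],0],
    [[0,0,0.05],0],
    [[0,0,0],0]
  ]
}}

```text
t: 10.2
ee_pos: [0.506, 0.0748, 0.0409]
eef_rot: [-3.139, -0.003, 2.406]
wrist_force: [-0.4, 0.1, -1.0]
width: 0.0428
grip_force: 61.3
```

```bash
python3 plan.py 507.2 73 11 137.7
```

```text
turn 0.0011 rows 1 each 0.0011 | shift [-0.0105 -0.0029  0.1494] rows 1 each xy [-0.0105 -0.0029] z rows 0.75
[0.506  0.0748 0.0409] [-1.7984e+02 -1.4000e-01  1.3783e+02] [ 0.147  0.175 -0.408  0.991  0.     0.883] t 10.2
```

Call:
{"method": "servo_tool", "body": {
  "steps": [
    [[-0.0105,-0.003,0.05],0],
    [[0,0,0.045],0],
    [[0,0,0.03],0],
    [[0,0,0.015],0],
    [[0,0,0.005],0]
  ]
}}

```text
t: 10.62
ee_pos: [0.5087, 0.0722, 0.0135]
eef_rot: [-3.14, -0.001, 2.404]
wrist_force: [-0.1, 0.5, -0.5]
width: 0.0429
grip_force: 61.3
```

Call:
{"method": "servo_tool", "body": {
  "steps": [
    [[0,0,0],0],
    [[0,0,0],0],
    [[0,0,0],0]
  ]
}}

```text
t: 10.87
ee_pos: [0.5097, 0.0722, 0.0149]
eef_rot: [3.141, 0.001, 2.404]
wrist_force: [0.0, -0.3, -0.3]
width: 0.0429
grip_force: 61.3
```

Call:
{"method": "servo_tool", "body": {
  "steps": [
    [[0,0,0],0],
    [[0,0,0],0],
    [[0,0,0],0]
  ],
  "hand": 64
}}

```text
t: 11.12
ee_pos: [0.5095, 0.0722, 0.0148]
eef_rot: [3.141, 0.0, 2.404]
wrist_force: [0.3, -0.4, 0.1]
width: 0.0641
grip_force: 0.0
```

Call:
{"method": "servo_tool", "body": {
  "steps": [
    [[0,0,-0.06],0],
    [[0,0,-0.15],0],
    [[0,0,-0.18],0],
    [[0,0,-0.15],0],
    [[0,0,-0.03],0]
  ]
}}

```text
t: 11.53
ee_pos: [0.5118, 0.0725, 0.1341]
eef_rot: [3.135, 0.005, 2.404]
wrist_force: [1.0, 0.5, 1.1]
width: 0.0642
grip_force: 0.0
```

```bash
python3 plan.py  507 73 125 160.8 391.4 -276.5 125 160.8
```

```text
turn -0.1923 rows 4 each -0.0481 | shift [ 0.0236 -0.0057  0.0455] rows 1 each xy [ 0.0236 -0.0057] z rows 0.23
turn -0.0 rows 0 each -0.0 | shift [-0.0288 -1.8404 -0.    ] rows 10 each xy [-0.0029 -0.184 ] z rows 0.0
[0.5118 0.0725 0.1341] [179.65   0.29 137.72] [ 0.141  0.122 -0.257  1.183  0.     0.879] t 11.53
```

Call:
{"method": "servo_tool", "body": {
  "steps": [
    [[0,0,0],-0.048],
    [[0,0,0],-0.048],
    [[0,0,0],-0.048],
    [[0,0,0],-0.048],
    [[0.008,-0.092,0],0]
  ],
  "hand": 52
}}

```text
t: 11.95
ee_pos: [0.5026, 0.0567, 0.1281]
eef_rot: [3.141, 0.0, 2.812]
wrist_force: [-0.3, -0.5, -0.2]
width: 0.0523
grip_force: 0.0
```

Call:
{"method": "servo_tool", "body": {
  "steps": [
    [[-0.003,-0.184,0],0],
    [[-0.003,-0.184,0],0],
    [[-0.003,-0.184,0],0],
    [[-0.003,-0.184,0],0],
    [[-0.003,-0.184,0],0]
  ]
}}

```text
t: 12.37
ee_pos: [0.443, -0.1207, 0.1283]
eef_rot: [-3.142, 0.0, 2.807]
wrist_force: [0.7, 0.4, -0.6]
width: 0.0522
grip_force: 0.0
```

Call:
{"method": "servo_tool", "body": {
  "steps": [
    [[-0.003,-0.184,0],0],
    [[-0.003,-0.184,0],0],
    [[-0.003,-0.184,0],0],
    [[-0.003,-0.184,0],0],
    [[0,-0.092,0],0]
  ]
}}

```text
t: 12.78
ee_pos: [0.3903, -0.2796, 0.1283]
eef_rot: [-3.141, 0.0, 2.803]
wrist_force: [1.0, 0.0, -0.3]
width: 0.0521
grip_force: 0.0
```

Call:
{"method": "servo_tool", "body": {
  "steps": [
    [[0,0,0],0],
    [[0,0,0],0],
    [[0,0,0],0],
    [[0,0,0],0]
  ]
}}

```text
t: 13.12
ee_pos: [0.3919, -0.2756, 0.1283]
eef_rot: [3.141, -0.0, 2.807]
wrist_force: [0.7, -0.3, 0.2]
width: 0.0521
grip_force: 0.0
```

```bash
python3 - <<'E'
from cell import env
import cv2,pickle,numpy as np
from fit import *
c=env.camera("wrist"); pickle.dump(c,open("w3.pkl","wb")); cv2.imwrite("pics/w3.png",c["frame"][:,:,::-1])
d=pickle.load(open("c0.pkl","rb"))
print(fit("cannon_arm",[d["top"]],[.391,-.2765,-.33],hw=45),fit("cannon_arm",[c],[.391,-.2765,-.33],hw=110))
E
python3 plan.py 391.4 -276.5 8 160.8
```

```text
(array([ 390.30520957, -276.87835197,    3.91349969,  -19.38760732]), np.float64(0.06219637021422386)) (array([ 391.44918957, -277.35089146,   -3.30595311,  -19.81723448]), np.float64(0.07465165108442307))
turn 0.0005 rows 1 each 0.0005 | shift [ 0.0011 -0.0055  0.6021] rows 1 each xy [ 0.0011 -0.0055] z rows 3.01
[ 0.392  -0.2755  0.1284] [ 1.7999e+02 -1.0000e-02  1.6086e+02] [-0.613  0.061 -0.338  1.172  0.    -0.279] t 13.17
```

View pics/w3.png

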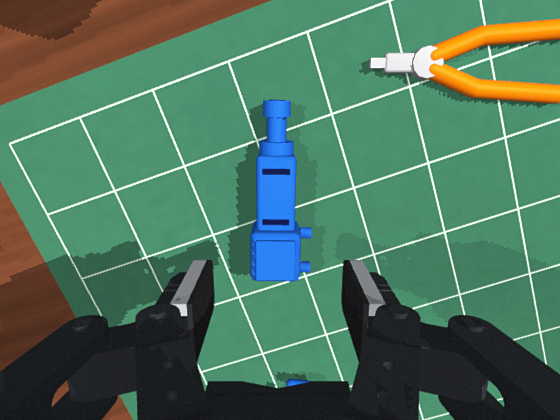

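The wrist view shows the cannon arm upright and in line with the fingers. The barrel is at the top (277,110), the shoulder at (275,256) and the pegs at the right (305,232) and (305,267). I'll grip 4 mm down the forearm so the pads clear the shoulder block.

Call:
{"method": "servo_tool", "body": {
  "steps": [
    [[0.02,0,0.15],0],
    [[0,0,0.18],0],
    [[0,0,0.15],0],
    [[0,0,0.09],0],
    [[0,0,0.036],0]
  ]
}}

```text
t: 13.58
ee_pos: [0.3865, -0.273, 0.0044]
eef_rot: [3.14, -0.004, 2.808]
wrist_force: [0.5, -0.2, 0.5]
width: 0.0523
grip_force: 0.0
```

Call:
{"method": "servo_tool", "body": {
  "steps": [
    [[0,0,0],0],
    [[0,0,0],0],
    [[0,0,0],0]
  ]
}}

```text
t: 13.83
ee_pos: [0.3891, -0.2757, 0.0088]
eef_rot: [-3.141, 0.002, 2.807]
wrist_force: [0.3, -0.7, 0.3]
width: 0.0521
grip_force: 0.0
```

Call:
{"method": "servo_tool", "body": {
  "steps": [
    [[0,0,0],0],
    [[0,0,0],0],
    [[0,0,0],0],
    [[0,0,0],0],
    [[0,0,0],0]
  ],
  "hand": 10
}}

```text
t: 14.25
ee_pos: [0.3888, -0.2759, 0.0087]
eef_rot: [-3.141, 0.003, 2.806]
wrist_force: [0.6, -0.2, 6.4]
width: 0.0251
grip_force: 60.3
```

```bash
python3 plan.py  387.4 -275.7 75 137.7 490.7 -23.0 75 137.7 490.7 -23.0 9 137.7
```

```text
turn 0.1922 rows 4 each 0.048 | shift [ 0.006  -0.0039 -0.3313] rows 1 each xy [ 0.006  -0.0039] z rows 1.66
turn -0.0 rows 0 each -0.0 | shift [ 0.4683  1.2821 -0.    ] rows 7 each xy [0.0669 0.1832] z rows 0.0
turn -0.0 rows 0 each -0.0 | shift [0.   0.   0.33] rows 1 each xy [0. 0.] z rows 1.65
[ 0.3888 -0.2759  0.0087] [-1.7996e+02  1.5000e-01  1.6076e+02] [-0.617  0.136 -0.533  0.899  0.    -0.281] t 14.25
```

Call:
{"method": "servo_tool", "body": {
  "steps": [
    [[0,0,-0.08],0],
    [[0,0,-0.13],0.048],
    [[0,0,-0.1],0.048],
    [[0,0,-0.02],0.048],
    [[0,0,0],0.048]
  ]
}}

```text
t: 14.67
ee_pos: [0.3891, -0.2762, 0.0758]
eef_rot: [3.141, 0.004, 2.399]
wrist_force: [-0.5, 0.3, -1.2]
width: 0.0248
grip_force: 59.3
```

Call:
{"method": "servo_tool", "body": {
  "steps": [
    [[0.033,0.0916,0],0],
    [[0.067,0.183,0],0],
    [[0.067,0.183,0],0],
    [[0.067,0.183,0],0],
    [[0.067,0.183,0],0]
  ]
}}

```text
t: 15.08
ee_pos: [0.4545, -0.1115, 0.0738]
eef_rot: [3.141, 0.001, 2.403]
wrist_force: [0.6, -0.9, -0.8]
width: 0.0247
grip_force: 59.4
```

Call:
{"method": "servo_tool", "body": {
  "steps": [
    [[0.067,0.183,0],0],
    [[0.067,0.183,0],0],
    [[0.033,0.0916,0],0],
    [[0,0,0],0],
    [[0,0,0],0]
  ]
}}

```text
t: 15.5
ee_pos: [0.4911, -0.0218, 0.0734]
eef_rot: [-3.141, 0.0, 2.406]
wrist_force: [0.1, -0.3, -1.9]
width: 0.025
grip_force: 59.4
```

Call:
{"method": "servo_tool", "body": {
  "steps": [
    [[0,0,0.06],0],
    [[0,0,0.06],0],
    [[0,0,0],0],
    [[0,0,0],0]
  ]
}}

```text
t: 15.83
ee_pos: [0.49, -0.0237, 0.049]
eef_rot: [-3.14, -0.001, 2.402]
wrist_force: [-0.0, 0.1, -0.4]
width: 0.0247
grip_force: 59.4
```

```bash
python3 plan.py 491.7 -24 10 137.7
```

```text
turn -0.0006 rows 1 each -0.0006 | shift [-0.0074  0.0048  0.1951] rows 1 each xy [-0.0074  0.0048] z rows 0.98
[ 0.49   -0.0237  0.049 ] [-1.7993e+02 -7.0000e-02  1.3763e+02] [-0.048  0.13  -0.443  1.    -0.     0.691] t 15.83
```

Call:
{"method": "servo_tool", "body": {
  "steps": [
    [[-0.007,0.005,0.06],0],
    [[0,0,0.06],0],
    [[0,0,0.045],0],
    [[0,0,0.025],0],
    [[0,0,0.01],0]
  ]
}}

```text
t: 16.25
ee_pos: [0.4922, -0.0232, 0.0089]
eef_rot: [-3.141, -0.001, 2.403]
wrist_force: [-0.0, 0.7, -1.3]
width: 0.0246
grip_force: 59.4
```

Call:
{"method": "servo_tool", "body": {
  "steps": [
    [[0,0,0],0],
    [[0,0,0],0],
    [[0,0,0],0]
  ]
}}

```text
t: 16.5
ee_pos: [0.4931, -0.0229, 0.0099]
eef_rot: [3.141, 0.001, 2.404]
wrist_force: [-0.2, 1.2, -0.6]
width: 0.0247
grip_force: 59.5
```

Call:
{"method": "servo_tool", "body": {
  "steps": [
    [[0,0,0],0],
    [[0,0,0],0],
    [[0,0,0],0]
  ],
  "hand": 46
}}

```text
t: 16.75
ee_pos: [0.493, -0.0228, 0.0096]
eef_rot: [3.141, 0.001, 2.404]
wrist_force: [1.4, -1.2, 0.5]
width: 0.046
grip_force: 0.0
```

Call:
{"method": "servo_tool", "body": {
  "steps": [
    [[0,0,-0.06],0],
    [[0,0,-0.15],0],
    [[0,0,-0.18],0],
    [[0,0,-0.15],0],
    [[0,0,-0.04],0]
  ]
}}

```text
t: 17.17
ee_pos: [0.495, -0.0229, 0.1305]
eef_rot: [3.137, 0.006, 2.404]
wrist_force: [0.5, 0.5, 0.2]
width: 0.0456
grip_force: 0.0
```

```bash
python3 plan.py  491.7 -24 125 207 598.3 -289.3 125 207
python3 - <<'E'
import pickle
from fit import *
d=pickle.load(open("c0.pkl","rb"))
for c in ([d["top"]],[d["top"],d["side"]]): print(fit("claw_arm",c,[.598,-.289,.475],hw=45))
E
```

```text
turn -0.5772 rows 10 each -0.0577 | shift [0.0173 0.0028 0.0274] rows 1 each xy [0.0173 0.0028] z rows 0.14
turn -0.0 rows 0 each -0.0 | shift [ 0.1273 -1.4239 -0.    ] rows 8 each xy [ 0.0159 -0.178 ] z rows 0.0
[ 0.495  -0.0229  0.1305] [179.74   0.32 137.73] [-0.046  0.084 -0.308  1.171  0.     0.691] t 17.17
(array([ 610.14984572, -302.99791857,  -48.66944561,   27.3374389 ]), np.float64(0.10659432411193848))
(array([ 597.92392462, -289.43774956,    2.90747635,   27.42372465]), np.float64(0.3769543170928955))
```

Call:
{"method": "servo_tool", "body": {
  "steps": [
    [[0,0,0],-0.0577],
    [[0,0,0],-0.0577],
    [[0,0,0],-0.0577],
    [[0,0,0],-0.0577],
    [[0,0,0],-0.0577]
  ],
  "hand": 52
}}

```text
t: 17.58
ee_pos: [0.4926, -0.0228, 0.1251]
eef_rot: [-3.142, -0.0, 3.014]
wrist_force: [0.1, -0.0, 0.3]
width: 0.0519
grip_force: 0.0
```

Call:
{"method": "servo_tool", "body": {
  "steps": [
    [[0,0,0],-0.0577],
    [[0,0,0],-0.0577],
    [[0,0,0],-0.0577],
    [[0,0,0],-0.0577],
    [[0,0,0],-0.0577]
  ]
}}

```text
t: 18.0
ee_pos: [0.4925, -0.0228, 0.125]
eef_rot: [3.141, -0.0, -2.665]
wrist_force: [0.2, -0.2, 0.1]
width: 0.0516
grip_force: 0.0
```

Call:
{"method": "servo_tool", "body": {
  "steps": [
    [[0.01,-0.089,0],0],
    [[0.02,-0.178,0],0],
    [[0.02,-0.178,0],0],
    [[0.02,-0.178,0],0],
    [[0.02,-0.178,0],0]
  ]
}}

```text
t: 18.42
ee_pos: [0.5496, -0.1752, 0.1251]
eef_rot: [3.142, 0.0, -2.67]
wrist_force: [0.8, 1.0, 0.4]
width: 0.0521
grip_force: 0.0
```

Call:
{"method": "servo_tool", "body": {
  "steps": [
    [[0.02,-0.178,0],0],
    [[0.02,-0.178,0],0],
    [[0.02,-0.178,0],0],
    [[0.01,-0.09,0],0],
    [[0,0,0],0]
  ]
}}

```text
t: 18.83
ee_pos: [0.5941, -0.2951, 0.1238]
eef_rot: [-3.141, -0.001, -2.674]
wrist_force: [0.3, -0.4, 0.2]
width: 0.0521
grip_force: 0.0
```

Call:
{"method": "servo_tool", "body": {
  "steps": [
    [[0,0,0],0],
    [[0,0,0],0],
    [[0,0,0],0],
    [[0,0,0],0]
  ]
}}

```text
t: 19.17
ee_pos: [0.5933, -0.2902, 0.1256]
eef_rot: [3.142, 0.0, -2.67]
wrist_force: [0.0, -0.5, -0.4]
width: 0.0521
grip_force: 0.0
```

```bash
python3 - <<'E'
from cell import env
import cv2,pickle,numpy as np
from fit import *
c=env.camera("wrist"); pickle.dump(c,open("w4.pkl","wb")); cv2.imwrite("pics/w4.png",c["frame"][:,:,::-1])
print(fit("claw_arm",[c],[.598,-.289,.475],hw=110))
E
python3 plan.py 594.4 -291.2 8 207.2
```

```text
(array([ 603.37017868, -286.46521094,  -15.13632211,   27.57851336]), np.float64(0.13916899263858795))
turn -0.0013 rows 1 each -0.0013 | shift [-0.0027 -0.0066  0.5885] rows 1 each xy [-0.0027 -0.0066] z rows 2.94
[ 0.5933 -0.2903  0.1257] [-1.7999e+02  1.0000e-02 -1.5296e+02] [-0.455  0.399  0.085  1.256  0.    -0.927] t 19.22
```

View pics/w4.png

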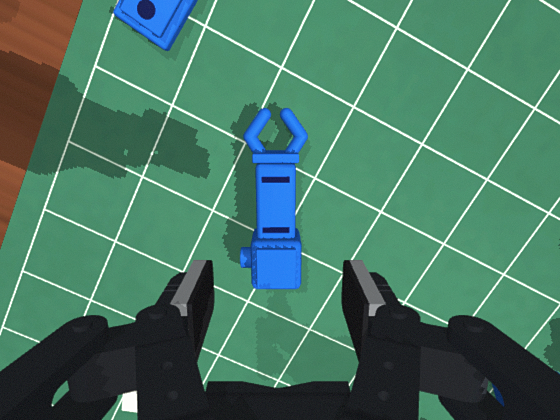

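The wrist view shows the claw arm in line with the fingers: claw at the top (276,130), shoulder at (276,264), peg at the left (246,257). By comparison with the cannon picture its origin is about 5 mm ahead of the tool, as planned. Going down.

Call:
{"method": "servo_tool", "body": {
  "steps": [
    [[0,-0.004,0.15],0],
    [[0,0,0.17],0],
    [[0,0,0.15],0],
    [[0,0,0.085],0],
    [[0,0,0.034],0]
  ]
}}

```text
t: 19.63
ee_pos: [0.5918, -0.2904, 0.0042]
eef_rot: [3.138, -0.003, -2.67]
wrist_force: [-0.6, 0.6, -1.2]
width: 0.0519
grip_force: 0.0
```

Call:
{"method": "servo_tool", "body": {
  "steps": [
    [[0,0,0],0],
    [[0,0,0],0],
    [[0,0,0],0]
  ]
}}

```text
t: 19.88
ee_pos: [0.595, -0.2924, 0.0096]
eef_rot: [-3.139, 0.002, -2.671]
wrist_force: [0.4, -0.5, 0.1]
width: 0.0519
grip_force: 0.0
```

Call:
{"method": "servo_tool", "body": {
  "steps": [
    [[0,0,0],0],
    [[0,0,0],0],
    [[0,0,0],0],
    [[0,0,0],0],
    [[0,0,0],0]
  ],
  "hand": 10
}}

```text
t: 20.3
ee_pos: [0.5947, -0.2926, 0.0092]
eef_rot: [-3.139, 0.002, -2.671]
wrist_force: [-1.0, 0.5, 5.1]
width: 0.0249
grip_force: 60.1
```

```bash
python3 plan.py  594 -290.7 130 137.7 601 98.3 130 137.7 601 98.3 9 137.7
```

```text
turn 0.5772 rows 10 each 0.0577 | shift [ 0.009   0.0044 -0.6039] rows 1 each xy [0.009  0.0044] z rows 3.02
turn -0.0 rows 0 each -0.0 | shift [ 1.2831  1.4621 -0.    ] rows 10 each xy [0.1283 0.1462] z rows 0.0
turn -0.0 rows 0 each -0.0 | shift [0.    0.    0.605] rows 1 each xy [0. 0.] z rows 3.02
[ 0.5947 -0.2926  0.0092] [-1.7988e+02  1.0000e-01 -1.5303e+02] [-0.457  0.458 -0.09   1.02   0.    -0.928] t 20.3
```

Call:
{"method": "servo_tool", "body": {
  "steps": [
    [[0,0,-0.08],0],
    [[0,0,-0.15],0.0577],
    [[0,0,-0.17],0.0577],
    [[0,0,-0.14],0.0577],
    [[0,0,-0.06],0.0577]
  ]
}}

```text
t: 20.72
ee_pos: [0.5952, -0.2929, 0.1326]
eef_rot: [-3.139, 0.005, 3.123]
wrist_force: [0.5, -0.4, 0.1]
width: 0.025
grip_force: 59.2
```

Call:
{"method": "servo_tool", "body": {
  "steps": [
    [[0,0,0],0.0577],
    [[0,0,0],0.0577],
    [[0,0,0],0.0577],
    [[0,0,0],0.0577],
    [[0,0,0],0.0577]
  ]
}}

```text
t: 21.13
ee_pos: [0.5937, -0.2921, 0.1277]
eef_rot: [3.142, 0.0, 2.519]
wrist_force: [0.6, -0.1, -0.9]
width: 0.0251
grip_force: 59.2
```

Call:
{"method": "servo_tool", "body": {
  "steps": [
    [[0,0,0],0.0577],
    [[0.065,0.073,0],0],
    [[0.129,0.147,0],0],
    [[0.129,0.147,0],0],
    [[0.129,0.147,0],0]
  ]
}}

```text
t: 21.55
ee_pos: [0.5957, -0.1543, 0.1275]
eef_rot: [3.141, 0.0, 2.402]
wrist_force: [1.6, 0.6, -0.6]
width: 0.0249
grip_force: 59.2
```

Call:
{"method": "servo_tool", "body": {
  "steps": [
    [[0.129,0.147,0],0],
    [[0.129,0.147,0],0],
    [[0.129,0.147,0],0],
    [[0.129,0.147,0],0],
    [[0.129,0.147,0],0]
  ]
}}

```text
t: 21.97
ee_pos: [0.5992, 0.0422, 0.1279]
eef_rot: [3.141, 0.0, 2.404]
wrist_force: [0.3, 0.5, 0.2]
width: 0.0249
grip_force: 59.2
```

Call:
{"method": "servo_tool", "body": {
  "steps": [
    [[0.129,0.147,0],0],
    [[0.065,0.073,0],0],
    [[0,0,0],0],
    [[0,0,0],0],
    [[0,0,0],0]
  ]
}}

```text
t: 22.38
ee_pos: [0.6003, 0.0984, 0.1275]
eef_rot: [-3.141, 0.0, 2.404]
wrist_force: [-0.1, -0.1, -0.7]
width: 0.025
grip_force: 59.2
```

Call:
{"method": "servo_tool", "body": {
  "steps": [
    [[0,0,0.08],0],
    [[0,0,0.15],0],
    [[0,0,0.12],0],
    [[0,0,0.05],0],
    [[0,0,0],0]
  ]
}}

```text
t: 22.8
ee_pos: [0.5984, 0.0972, 0.0448]
eef_rot: [-3.137, -0.003, 2.402]
wrist_force: [-1.0, -0.1, -0.1]
width: 0.0249
grip_force: 59.2
```

Call:
{"method": "servo_tool", "body": {
  "steps": [
    [[0,0,0],0],
    [[0,0,0],0],
    [[0,0,0],0]
  ]
}}

```text
t: 23.05
ee_pos: [0.6016, 0.0988, 0.0494]
eef_rot: [3.139, 0.002, 2.403]
wrist_force: [-0.1, 0.4, -0.8]
width: 0.0251
grip_force: 59.2
```

```bash
python3 plan.py 600.7 98.6 10 137.7
```

```text
turn 0.0 rows 1 each 0.0 | shift [ 0.0025 -0.0039  0.1971] rows 1 each xy [ 0.0025 -0.0039] z rows 0.99
[0.6016 0.0988 0.0494] [1.7987e+02 1.1000e-01 1.3770e+02] [ 0.163  0.338 -0.175  1.055 -0.     0.901] t 23.05
```

Call:
{"method": "servo_tool", "body": {
  "steps": [
    [[0.002,-0.004,0.06],0],
    [[0,0,0.055],0],
    [[0,0,0.045],0],
    [[0,0,0.025],0],
    [[0,0,0.01],0]
  ]
}}

```text
t: 23.47
ee_pos: [0.5992, 0.0987, 0.0092]
eef_rot: [-3.141, -0.0, 2.404]
wrist_force: [-8.3, -1.2, 22.5]
width: 0.025
grip_force: 62.0
```

Call:
{"method": "servo_tool", "body": {
  "steps": [
    [[0,0,0],0],
    [[0,0,0],0],
    [[0,0,0],0]
  ]
}}

```text
t: 23.72
ee_pos: [0.5993, 0.0987, 0.0092]
eef_rot: [-3.142, 0.0, 2.404]
wrist_force: [-3.5, -0.4, 5.8]
width: 0.0252
grip_force: 59.9
```

Call:
{"method": "servo_tool", "body": {
  "steps": [
    [[0,0,0],0],
    [[0,0,0],0],
    [[0,0,0],0]
  ],
  "hand": 46
}}

```text
t: 23.97
ee_pos: [0.5996, 0.0987, 0.0084]
eef_rot: [3.142, 0.0, 2.404]
wrist_force: [1.0, 0.9, -0.2]
width: 0.0458
grip_force: 0.0
```

Call:
{"method": "servo_tool", "body": {
  "steps": [
    [[0,0,-0.06],0],
    [[0,0,-0.15],0],
    [[0,0,-0.18],0],
    [[0,0,-0.15],0],
    [[0,0,-0.04],0]
  ]
}}

```text
t: 24.38
ee_pos: [0.6019, 0.099, 0.131]
eef_rot: [3.135, 0.005, 2.404]
wrist_force: [1.5, -0.2, 1.0]
width: 0.0462
grip_force: 0.0
```

```bash
python3 plan.py  601 98.6 125 172.6 509.7 -414.8 125 172.6
```

```text
turn -0.2906 rows 5 each -0.0581 | shift [ 0.0042 -0.0028  0.0301] rows 1 each xy [ 0.0042 -0.0028] z rows 0.15
turn -0.0 rows 0 each -0.0 | shift [ 0.1221 -2.6044 -0.    ] rows 14 each xy [ 0.0087 -0.186 ] z rows 0.0
[0.6019 0.099  0.131 ] [179.64   0.29 137.72] [ 0.163  0.295 -0.049  1.219 -0.     0.901] t 24.38
```

Call:
{"method": "servo_tool", "body": {
  "steps": [
    [[0,0,0],-0.0581],
    [[0,0,0],-0.0581],
    [[0,0,0],-0.0581],
    [[0,0,0],-0.0581],
    [[0,0,0],-0.0581]
  ],
  "hand": 62
}}

```text
t: 24.8
ee_pos: [0.5994, 0.0987, 0.1249]
eef_rot: [3.142, 0.0, 3.018]
wrist_force: [-0.2, 0.5, 0.3]
width: 0.0614
grip_force: 0.0
```

Call:
{"method": "servo_tool", "body": {
  "steps": [
    [[0.004,-0.093,0],0],
    [[0.0087,-0.186,0],0],
    [[0.0087,-0.186,0],0],
    [[0.0087,-0.186,0],0],
    [[0.0087,-0.186,0],0]
  ]
}}

```text
t: 25.22
ee_pos: [0.5697, -0.0676, 0.1249]
eef_rot: [-3.142, 0.0, 3.013]
wrist_force: [0.6, 0.7, -0.8]
width: 0.0622
grip_force: 0.0
```

Call:
{"method": "servo_tool", "body": {
  "steps": [
    [[0.0087,-0.186,0],0],
    [[0.0087,-0.186,0],0],
    [[0.0087,-0.186,0],0],
    [[0.0087,-0.186,0],0],
    [[0.0087,-0.186,0],0]
  ]
}}

```text
t: 25.63
ee_pos: [0.5369, -0.2514, 0.125]
eef_rot: [-3.142, 0.0, 3.012]
wrist_force: [0.7, 0.2, 0.5]
width: 0.0621
grip_force: 0.0
```

Call:
{"method": "servo_tool", "body": {
  "steps": [
    [[0.0087,-0.186,0],0],
    [[0.0087,-0.186,0],0],
    [[0.0087,-0.186,0],0],
    [[0.0087,-0.186,0],0],
    [[0.004,-0.093,0],0]
  ]
}}

```text
t: 26.05
ee_pos: [0.507, -0.4185, 0.1245]
eef_rot: [-3.14, 0.0, 3.009]
wrist_force: [0.7, 0.9, -1.1]
width: 0.062
grip_force: 0.0
```

Call:
{"method": "servo_tool", "body": {
  "steps": [
    [[0,0,0],0],
    [[0,0,0],0],
    [[0,0,0],0],
    [[0,0,0],0],
    [[0,0,0],0]
  ]
}}

```text
t: 26.47
ee_pos: [0.5087, -0.4134, 0.1248]
eef_rot: [3.141, 0.0, 3.014]
wrist_force: [-0.2, -0.3, 0.7]
width: 0.0619
grip_force: 0.0
```

```bash
python3 - <<'E'
from cell import env
import cv2,pickle,numpy as np
from fit import *
c=env.camera("wrist"); pickle.dump(c,open("w5.pkl","wb")); cv2.imwrite("pics/w5.png",c["frame"][:,:,::-1])
d=pickle.load(open("c0.pkl","rb"))
for cs in ([d["top"]],[c],[d["top"],c]): print(*fit("chest_plate",cs,[.5097,-.4148,-.13],hw=60 if len(cs)==1 and cs[0] is c else 30))
E
python3 plan.py 509.7 -414.8 5 172.6
```

```text
[ 508.90784598 -414.62406774    5.41678754   -7.78453085] 0.03437767177820206
[ 511.39237149 -416.00217644   -2.71399526   -7.71076886] 0.021510891616344452
[ 509.41700261 -415.73003817    2.76720339   -7.54462866] 0.06274687498807907
turn 0.0007 rows 1 each 0.0007 | shift [-0.0054 -0.0061  0.5991] rows 1 each xy [-0.0054 -0.0061] z rows 3.0
[ 0.5088 -0.4135  0.1248] [-1.8000e+02  1.0000e-02  1.7269e+02] [-0.682  0.39   0.07   1.25   0.    -0.555] t 26.52
```

View pics/w5.png

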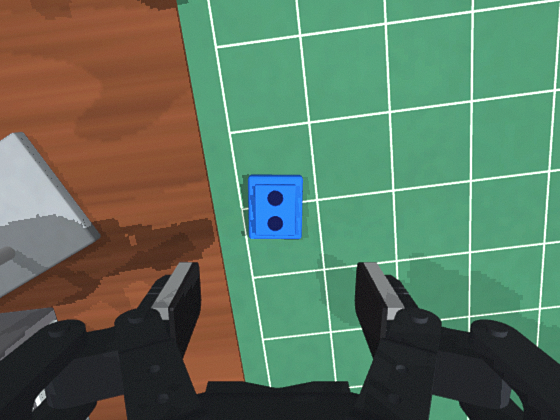

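The wrist view shows the plate at (275,207), squared to the fingers, with both vents visible. Going down low so the pads grip the 10 mm high rim.

Call:
{"method": "servo_tool", "body": {
  "steps": [
    [[-0.008,0.01,0.15],0],
    [[0,0,0.18],0],
    [[0,0,0.14],0],
    [[0,0,0.08],0],
    [[0,0,0.04],0]
  ]
}}

```text
t: 26.93
ee_pos: [0.509, -0.4108, 0.0035]
eef_rot: [3.139, -0.004, 3.013]
wrist_force: [-0.3, 0.4, -0.8]
width: 0.0621
grip_force: 0.0
```

Call:
{"method": "servo_tool", "body": {
  "steps": [
    [[0,0,0.015],0],
    [[0,0,0.007],0],
    [[0,0,0],0],
    [[0,0,0],0]
  ]
}}

```text
t: 27.27
ee_pos: [0.5111, -0.4135, 0.0038]
eef_rot: [-3.14, 0.002, 3.012]
wrist_force: [-0.6, -0.0, 0.7]
width: 0.062
grip_force: 0.0
```

Call:
{"method": "servo_tool", "body": {
  "steps": [
    [[0,0,0],0],
    [[0,0,0],0],
    [[0,0,0],0],
    [[0,0,0],0],
    [[0,0,0],0]
  ],
  "hand": 20
}}

```text
t: 27.68
ee_pos: [0.5108, -0.4135, 0.0036]
eef_rot: [-3.14, 0.002, 3.012]
wrist_force: [-1.1, 0.6, 6.1]
width: 0.0364
grip_force: 60.6
```

```bash
python3 plan.py  509.5 -415.5 110 137.7 571 15 110 137.7 571 15 46 137.7
```

```text
turn 0.2907 rows 5 each 0.0581 | shift [-0.0017 -0.0119 -0.5318] rows 1 each xy [-0.0017 -0.0119] z rows 2.66
turn -0.0 rows 0 each -0.0 | shift [ 1.2212  1.799  -0.    ] rows 11 each xy [0.111  0.1635] z rows 0.0
turn -0.0 rows 0 each -0.0 | shift [0.   0.   0.32] rows 1 each xy [0. 0.] z rows 1.6
[ 0.5108 -0.4135  0.0036] [-1.7993e+02  1.2000e-01  1.7258e+02] [-0.68   0.452 -0.112  1.004  0.    -0.551] t 27.68
```

Call:
{"method": "servo_tool", "body": {
  "steps": [
    [[0,0,-0.08],0],
    [[0,0,-0.14],0.0581],
    [[0,0,-0.16],0.0581],
    [[0,0,-0.12],0.0581],
    [[0,0,-0.04],0.0581]
  ]
}}

```text
t: 28.1
ee_pos: [0.5116, -0.4141, 0.115]
eef_rot: [-3.141, 0.006, 2.519]
wrist_force: [0.1, -0.0, -0.6]
width: 0.0362
grip_force: 60.0
```

Call:
{"method": "servo_tool", "body": {
  "steps": [
    [[0,0,0],0.0581],
    [[0.055,0.081,0],0],
    [[0.11,0.1625,0],0],
    [[0.11,0.1625,0],0],
    [[0.11,0.1625,0],0]
  ]
}}

```text
t: 28.52
ee_pos: [0.5294, -0.2759, 0.11]
eef_rot: [3.141, -0.0, 2.402]
wrist_force: [1.4, 0.6, -0.4]
width: 0.0363
grip_force: 60.0
```

Call:
{"method": "servo_tool", "body": {
  "steps": [
    [[0.11,0.1625,0],0],
    [[0.11,0.1625,0],0],
    [[0.11,0.1625,0],0],
    [[0.11,0.1625,0],0],
    [[0.11,0.1625,0],0]
  ]
}}

```text
t: 28.93
ee_pos: [0.5575, -0.0809, 0.1104]
eef_rot: [3.141, 0.0, 2.404]
wrist_force: [0.5, -0.0, -0.5]
width: 0.0362
grip_force: 60.0
```

Call:
{"method": "servo_tool", "body": {
  "steps": [
    [[0.11,0.1625,0],0],
    [[0.11,0.1625,0],0],
    [[0.055,0.081,0],0],
    [[0,0,0],0],
    [[0,0,0],0]
  ]
}}

```text
t: 29.35
ee_pos: [0.5715, 0.0154, 0.1101]
eef_rot: [-3.141, 0.0, 2.406]
wrist_force: [0.4, -1.2, -1.4]
width: 0.036
grip_force: 60.1
```

Call:
{"method": "servo_tool", "body": {
  "steps": [
    [[0,0,0.06],0],
    [[0,0,0.08],0],
    [[0,0,0.05],0],
    [[0,0,0],0],
    [[0,0,0],0]
  ]
}}

```text
t: 29.77
ee_pos: [0.5708, 0.0133, 0.0717]
eef_rot: [-3.14, -0.001, 2.402]
wrist_force: [0.3, 0.4, -0.2]
width: 0.0362
grip_force: 60.1
```

```bash
python3 plan.py 572 14 44 137.7
python3 - <<'E'
from cell import env
import cv2
c=env.camera("wrist"); cv2.imwrite("pics/w6.png",c["frame"][:,:,::-1])
E
```

```text
turn -0.0004 rows 1 each -0.0004 | shift [-0.002   0.0063  0.1383] rows 1 each xy [-0.002   0.0063] z rows 0.69
[0.5708 0.0133 0.0717] [-1.7993e+02 -6.0000e-02  1.3765e+02] [ 0.023  0.259 -0.231  1.083 -0.     0.763] t 29.77
```

View pics/w6.png

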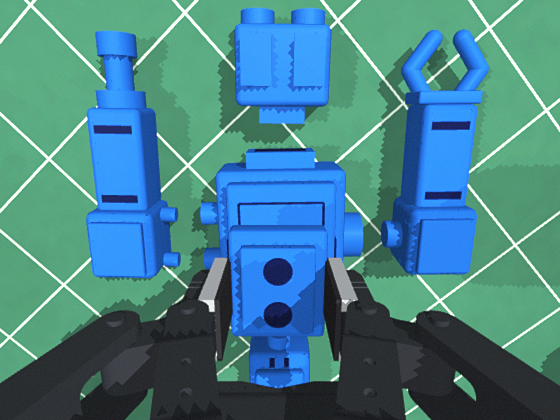

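All the placed parts look right around the torso, and the plate is squared over the seat. Lowering it gently.

Call:
{"method": "servo_tool", "body": {
  "steps": [
    [[-0.002,0.005,0.035],0],
    [[0,0,0.035],0],
    [[0,0,0.03],0],
    [[0,0,0.02],0],
    [[0,0,0.01],0]
  ]
}}

```text
t: 30.23
ee_pos: [0.5719, 0.0149, 0.045]
eef_rot: [-3.141, -0.001, 2.404]
wrist_force: [0.4, -0.7, -0.3]
width: 0.0364
grip_force: 60.1
```

Call:
{"method": "servo_tool", "body": {
  "steps": [
    [[0,0,0.004],0],
    [[0,0,0.003],0],
    [[0,0,0],0],
    [[0,0,0],0]
  ]
}}

```text
t: 30.57
ee_pos: [0.5726, 0.0149, 0.0449]
eef_rot: [3.141, 0.0, 2.404]
wrist_force: [-0.0, 0.1, -0.1]
width: 0.036
grip_force: 60.1
```

Call:
{"method": "servo_tool", "body": {
  "steps": [
    [[0,0,0.004],0],
    [[0,0,0],0],
    [[0,0,0],0]
  ]
}}

```text
t: 30.82
ee_pos: [0.5725, 0.0148, 0.044]
eef_rot: [3.141, 0.0, 2.404]
wrist_force: [-0.1, -0.5, -0.8]
width: 0.0363
grip_force: 60.1
```

Call:
{"method": "servo_tool", "body": {
  "steps": [
    [[0,0,0],0],
    [[0,0,0],0],
    [[0,0,0],0]
  ],
  "hand": 56
}}

```text
t: 31.07
ee_pos: [0.5725, 0.0148, 0.044]
eef_rot: [3.141, 0.0, 2.404]
wrist_force: [-0.4, 0.7, -0.2]
width: 0.0556
grip_force: 0.0
```

Call:
{"method": "servo_tool", "body": {
  "steps": [
    [[0,0,-0.05],0],
    [[0,0,-0.12],0],
    [[0,0,-0.18],0],
    [[0,0,-0.18],0],
    [[0,0,-0.1],0]
  ]
}}

```text
t: 31.48
ee_pos: [0.5735, 0.0149, 0.1749]
eef_rot: [3.138, 0.004, 2.404]
wrist_force: [0.6, 0.3, -0.3]
width: 0.0559
grip_force: 0.0
```

Call:
{"method": "servo_tool", "body": {
  "steps": [
    [[0.15,0,-0.1],0],
    [[0.18,0,0],0],
    [[0.18,0,0],0],
    [[0.18,0,0],0],
    [[0.18,0,0],0]
  ]
}}

```text
t: 31.9
ee_pos: [0.4425, 0.1326, 0.1909]
eef_rot: [3.14, 0.001, 2.403]
wrist_force: [1.7, 0.5, 0.7]
width: 0.0559
grip_force: 0.0
```

Call:
{"method": "servo_tool", "body": {
  "steps": [
    [[0.15,0.1,0],0],
    [[0.1,0.15,0],0],
    [[0,0,0],0],
    [[0,0,0],0],
    [[0,0,0],0]
  ]
}}

```text
t: 32.32
ee_pos: [0.4402, 0.2025, 0.1904]
eef_rot: [-3.142, 0.0, 2.405]
wrist_force: [-0.7, -0.1, -0.9]
width: 0.0561
grip_force: 0.0
```

Run:
```python
from cell import env
import cv2,pickle,numpy as np
from fit import *
d={n:env.camera(n) for n in("top","side")}; pickle.dump(d,open("c1.pkl","wb"))
T=[cv2.resize(d["top"]["frame"][90:270,200:380,::-1],(400,400),interpolation=cv2.INTER_CUBIC),cv2.resize(d["side"]["frame"][120:280,230:390,::-1],(400,400),interpolation=cv2.INTER_CUBIC)]
cv2.imwrite("pics/end.png",np.hstack(T))
o=pickle.load(open("c0.pkl","rb"))
for n,u,v in (("cement",237,242),("thinner",338,131)):
    u,v=int(u*.7),int(v*.7); print(n,np.abs(d["top"]["frame"][v-20:v+20,u-20:u+20].astype(int)-o["top"]["frame"][v-20:v+20,u-20:u+20]).mean())
print(env.get_state()["ee_pos"],env.get_state()["t"])
```

```text
cement 23.765625
thinner 8.936875
[0.44037844 0.20171625 0.19016873] 32.4167
```

View pics/end.png

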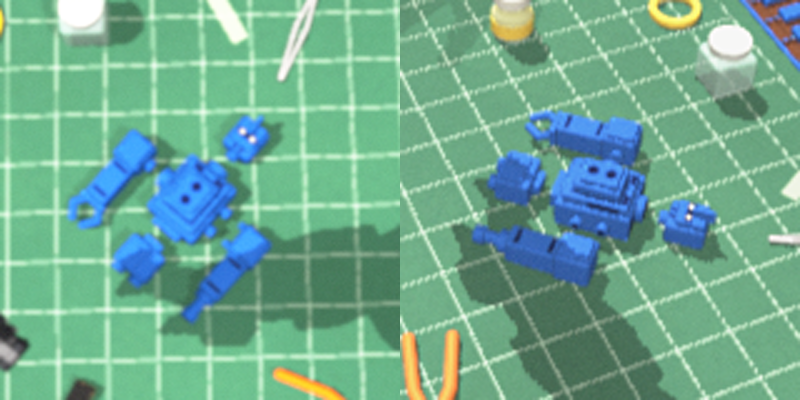

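The end view shows all five parts around the torso and the plate on the deck. I'll check the numbers before handing in.

Run:
```python
import pickle,numpy as np
from fit import *
d=pickle.load(open("c1.pkl","rb")); t=np.array([571,14.8]); a=np.radians(-42.3)
def msk(c,name,p0):  # mask other parts out by painting them green
    P=dict(head=(637,-45),hips=(508,73),claw_arm=(604,96),cannon_arm=(494,-25),torso=(571,14.8)); f=c["frame"].copy()
    for n,(x,y) in P.items():
        if n==name: continue
        for b in M[n]:
            k=proj(c,place(b*[1.1,1.1,1],[x/1000,y/1000,.003,a])); cv2.fillConvexPoly(f,cv2.convexHull(k.astype(np.float32)).astype(np.int32),(80,160,110))
    return dict(c,frame=f)
for n,p in dict(head=(637,-45),hips=(508,73),claw_arm=(604,96),cannon_arm=(494,-25)).items():
    cs=[msk(d[k],n,p) for k in d]
    for c in (cs[:1],cs):
        q,e=fit(n,c,[p[0]/1000,p[1]/1000,a],hw=40); v=q[:2]-t
        print(n,(np.cos(a)*v[0]+np.sin(a)*v[1]).round(1),(-np.sin(a)*v[0]+np.cos(a)*v[1]).round(1),q[2:].round(1),round(e,2))
c=d["top"]; print("vents mid",back(c,200+189*.45,90+193*.45,.058))
```

```text
head 90.5 -0.9 [  3.6 -41.4] 0.1
head 91.6 -0.1 [  0.8 -41.4] 0.33
hips -85.3 0.7 [  5.2 -42.2] 0.07
hips -84.6 0.4 [  6.8 -42.2] 0.21
claw_arm -31.2 81.2 [  0.4 -42.8] 0.15
claw_arm -30.6 80.3 [  5.9 -42.6] 0.44
cannon_arm -30.2 -80.7 [  4.5 -43. ] 0.05
cannon_arm -29.2 -80.8 [  5.1 -43.4] 0.21
vents mid [0.57053087 0.01620334 0.058     ]
```

All parts are well inside the tolerances, so I'm handing in.

```bash
python3 -c "
from cell import env
print(env.job_done())"
```

```text
the job is handed in; nothing more can be done
None
```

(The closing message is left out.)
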